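# Mate upside down on the drying peg

### The arm

A 6-joint arm with a two-finger parallel gripper is mounted at the origin on the work surface. World frame = base frame: x ahead of the robot, y to its left, z up, the work surface at z = 0. Lengths are in mm, angles in rad, forces in N, time in s.
With the tool pointing down it reaches from about 400 to 925 mm from the base axis. Payload 12.5 kg.
Tool frame: the origin (TCP) lies midway between the tips of the shut fingers; the grasp point (between the pads) lies 19 mm behind it; z points along the fingers, y is the line along which they close (so a half turn about z gives the same grasp; the last joint's range is limited). The gripper opens to 95 mm and grips with 3 to 60 N. Pads are 20 mm wide; open, the fingers measure 119 mm over their backs; the gripper's body (75 mm by 180 mm) begins 59 mm behind the grasp point.
Start: joints at [1.023, 0.491, 1.559, -0, 1.092, -0.106], TCP at [267.216, 565.015, 214.661] pointing down, gripper open.
Joint ranges: [-3.1, 3.1], [-0.84, 2.19], [0.05, 2.79], [-1.13, 4.28], [0.06, 2.93], [-2.69, 2.69]. Speed limits (rad/s): [2.22, 2.22, 2.79, 3.14, 3.14, 3.14].

### API

Orientations are given as [roll, pitch, yaw] about the fixed x, y, z axes, in that order (R = Rz(yaw) Ry(pitch) Rx(roll)).
In Python, from cell import state, read_camera, camera_info, env gives the robot as it stands.
- The arm moves only by the tool move_arm, never from a script. Its argument "commands" is a list of rows, each a list of 3 entries, a list of its own where there are three numbers: the shift along the world's x, y, z in cm, then the turn, a rotation vector about the world's x, y, z in degrees, then the opening, from 0 (shut) to 1 (fully open). A call has 1 to 10 rows; each row shifts and turns the commanded pose from where the row before left it; what a row does not reach is not made up. A row lasts 1/10 s, in which the tool goes at most 50 mm and 8.59 degrees, less where a joint would pass 70% of its speed; a pose out of reach is approached as far as the arm can. A call with a gripper value outside its range is refused whole. The fingers move at their own pace and stop on an object; the grip force is fixed at half the most. Time passes only in rows, so rows that do not move let the fingers close. It gives the time, the measured TCP pose, the force, the opening and the grip force at its end, in the units of the state.
- state(): the state, without advancing time (a new reading comes with each control period).
- read_camera(name): name is "scene" or "top" or "wrist"; returns the picture (384x512x3 uint8, blue, green, red); there is no depth.
- camera_info(name): a dict with "K" (3x3 intrinsics, pixels), "cam_to_world" (4x4, takes a point from camera to world coordinates). Camera axes: x right, y down, z forward; pixel columns grow to the right and rows downward; lengths in mm; the calibration is good to about 2 mm. A picture is of the moment at which its call begins: read the wrist's pose just before it. camera_info takes no time and is no camera call; for the wrist camera it gives the pose at the moment of the call.
- env.job_done(): hands the job in; it is judged then, once.
The state is a dict: "t": time; "joints": joint angles; "qvel": joint speeds; "tau": joint torques, N m; "eef_pos": TCP position; "tcp_rot": TCP orientation; "ft_force": force on the tool from outside, world axes, zero at the start; "moment": the same for the moment, N m; "opening": opening from 0.0 (shut) to 1.0 (fully open); "grip_force": force on a finger pad.
Only numpy, scipy, OpenCV 4.12 (cv2) and the standard library are available. Lean on these libraries where they do the work, as an engineer would, in place of code of your own. Each camera call takes 0.05 s, during which the arm holds its last target. There are 200 camera calls.

### The job

The rinsed mate is lying in its wooden cradle with the bombilla still in it: first draw the bombilla out and lay it flat inside the long steel tray. Then turn the mate upside down over the peg of the drying stand and set it down, without dropping it, so that its rim rests flat on the stand's wooden base. Leave the other things on the table where they are.

Things in the scene. Friction and masses are not known exactly. Their poses are not given: they have to be found in the camera images.
- mate: Matte grey ceramic cup, straight and round: 64 mm outside, 56 mm inside, 88 mm tall (82 mm deep), lowest 7 mm tapering to 54 mm; 200 to 330 g, loose. Origin: centre of its bottom's outside; z along its axis out through the mouth. Starts lying on the cradle, mouth forward and to the right (z axis 28 to 69 degrees clockwise of +x), axis level, 54 mm above the table.
- mate_rim (a point): Centre of the mate's mouth, in the plane of the rim, 88 mm from the mate's origin along its z axis.
- bombilla: Steel drinking straw, 150 mm long, 45 g, loose: stem 9 mm in diameter, last 30 mm a flat spoon 22 mm wide, 4.4 mm thick. Origin: on its axis at half length; x along the stem to the mouthpiece (+75 mm; spoon end -75 mm). Starts with the spoon half lying in the mate and some 70 to 80 mm of stem out of the mouth, level, its axis 31 mm above the table.
- bombilla_mouth (a point): Mouthpiece end of the bombilla, on its axis.
- bombilla_spoon (a point): Spoon end of the bombilla, on its axis.
- cradle: Fixed cradle that holds the lying mate: beech board 100 x 70 x 8 mm with two level steel rods (10 mm diameter, 90 mm long, 36 mm apart, tops 27 mm above the table) along its x axis. Origin at the centre of the board's underside. On the left of the table.
- stand: Fixed drying stand: round beech base 124 mm in diameter and 14 mm thick with one upright steel peg in its centre, 40 mm in diameter, domed top 80 mm above the table (66 mm above the base; the last 16 mm narrows). Origin at the centre of its underside, z up. It and the tray swap places at random: one near the middle, the other on the right.
- stand_seat (a point): Centre of the stand's base at the level of its top face (14 mm above the table), on the peg's axis; an inverted mate's rim rests at this level.
- tray: Fixed shallow open steel tray, 200 mm long (its x axis), 100 mm wide, walls 16 mm high and 5 mm thick, floor 5 mm thick. Origin at the centre of its underside.
- dispenser: Bystander: stainless push dispenser for sweetener tablets, 42 mm in diameter, 72 mm tall. Loose, origin under its centre.
- coaster: Bystander: round beech coaster, 88 mm in diameter, 10 mm thick. Loose, origin under its centre.
- lidded_cup: Bystander: steel cup with a hinged lid held shut by a spring clip, about 80 mm in diameter, 95 mm tall. Loose, origin under its centre.
- flask: Bystander: steel vacuum flask, 80 mm in diameter, 190 mm tall. Loose, origin under its centre.
There are look-alikes about, which are no part of the job. There is more than one size of the stand; the job needs the smallest. Leave any purple look-alike of the mate alone.

How it is judged (in metres and radians):
On the way, in this order (a step that is already met when the one before it is completed fails the run):
1. the bombilla lies in the tray, let go, while the mate is not yet on the peg (x of bombilla_mouth in the frame of tray between -0.098 and 0.098 m and y of bombilla_mouth in the frame of tray between -0.048 and 0.048 m and z of each of bombilla_mouth, bombilla_spoon in the frame of tray below 0.018 m and x of bombilla_spoon in the frame of tray between -0.098 and 0.098 m and y of bombilla_spoon in the frame of tray between -0.048 and 0.048 m and contact force between the fingers and bombilla below 0.1 N), for 0.2 s.
2. the mate is upside down over the peg with its rim on the stand's base (horizontal distance between mate_rim and stand_seat below 0.01 m and z of mate_rim in the frame of stand_seat below 0.004 m and angle between mate's own z axis and vertical above 3.07 rad), for 0.2 s.
At the end, for the whole second after the job is handed in: Both ends of the bombilla are inside the tray walls, at most 18 mm above its underside; the mate stands upside down over the peg, rim centre within 10 mm of the peg axis and at most 4 mm above the base, within 4 degrees of vertical; both released and at rest (all of step 1 and all of step 2 and contact force between the fingers and mate below 0.1 N and linear speed of each of mate, bombilla below 0.02 m/s); the robot touches nothing.
It fails at once if the mate is dropped (falling faster than 0.45 m/s while not held) (linear speed of mate above 0.45 m/s and contact force between the fingers and mate below 0.1 N).
It fails at once if a bystander is pushed more than 25 mm from its place or tipped over (distance of any of dispenser, coaster, lidded_cup, flask from where it was at the start of the episode above 0.025 m or angle between any of dispenser, coaster, lidded_cup, flask's own z axis and vertical above 0.5 rad).
It also fails if it takes over 64 s, if anything falls off the work surface, if the arm or the gripper's body presses on something with over 40 N, if the wrist force passes 120 N, or if a joint passes its speed limit or range.

## Working session

There is one attempt and no reset: what is moved stays moved. The work goes in short steps, Python scripts to look and compute and a tool call to move; the robot and the scene stay as the last step left them, time stands still between calls to the robot, and variables do not carry over. Pictures are saved under pics/ and viewed, at most 10 in all, crops included, and the job is handed in when it is done.

Besides the shell and the picture viewer there is one more tool, called after "Request:" as name([rows], argument=value, ...), one row to a line, values as JSON. move_arm: Moves the arm, as the interface text tells. Its arguments: {"type":"object","properties":{"commands":{"type":"array"}},"required":["commands"]}

```bash
mkdir -p pics; ls; cat > h.py <<'E'
import numpy as np, cv2
from cell import state, read_camera, camera_info, env
def ray(ci,u,v):
    K=np.array(ci["K"]);T=np.array(ci["cam_to_world"])
    d=T[:3,:3]@np.linalg.solve(K,[u,v,1.]);return T[:3,3],d/np.linalg.norm(d)
def onz(ci,u,v,z):
    o,d=ray(ci,u,v);return o+d*(z-o[2])/d[2]
def proj(ci,p):
    K=np.array(ci["K"]);T=np.linalg.inv(np.array(ci["cam_to_world"]))
    q=K@(T[:3,:3]@np.array(p,float)+T[:3,3]);return q[:2]/q[2]
E
python3 - <<'E'
from h import *
for n in("scene","top"):
    im=read_camera(n);cv2.imwrite(f"pics/{n}0.png",im)
    cv2.imwrite(f"pics/{n}0b.png",cv2.resize(im,(800,600),interpolation=cv2.INTER_CUBIC))
    c=camera_info(n);print(n,np.round(c["K"],1).tolist(),np.round(c["cam_to_world"],3).tolist())
print(state())
E
```

```text
pics
scene [[376.6, 0.0, 254.4], [0.0, 376.6, 194.2], [0.0, 0.0, 1.0]] [[-0.172, 0.558, -0.812, 1630.094], [0.985, 0.108, -0.134, 82.51], [0.013, -0.822, -0.569, 809.761], [0.0, 0.0, 0.0, 1.0]]
top [[393.0, 0.0, 258.2], [0.0, 393.0, 192.0], [0.0, 0.0, 1.0]] [[-0.005, -0.978, 0.207, 281.977], [-1.0, 0.004, -0.003, -115.476], [0.002, -0.207, -0.978, 1463.739], [0.0, 0.0, 0.0, 1.0]]
{'t': 0.1, 'joints': array([ 1.02342354e+00,  4.91452494e-01,  1.55934730e+00, -1.98009157e-06,
        1.09164263e+00, -1.05596517e-01]), 'qvel': array([ 5.79840635e-04, -6.81356098e-05, -2.64265568e-03,  1.40845936e-03,
        9.75014764e-04,  1.76007685e-03]), 'tau': array([ 2.68172400e-03, -6.13629198e+01, -2.58608776e+01,  6.93828170e-02,
        4.70286654e-02, -6.70832128e-05]), 'eef_pos': array([267.10007146, 564.85220753, 214.16343225]), 'tcp_rot': array([-3.14074743e+00, -8.78193766e-05,  2.69981726e+00]), 'ft_force': array([-0.50222494,  0.37355835,  0.5786038 ]), 'moment': array([ 0.04921963,  0.03685966, -0.01977333]), 'grip_force': 0.0, 'opening': 1.0006790907105847}
```

View pics/top0b.png

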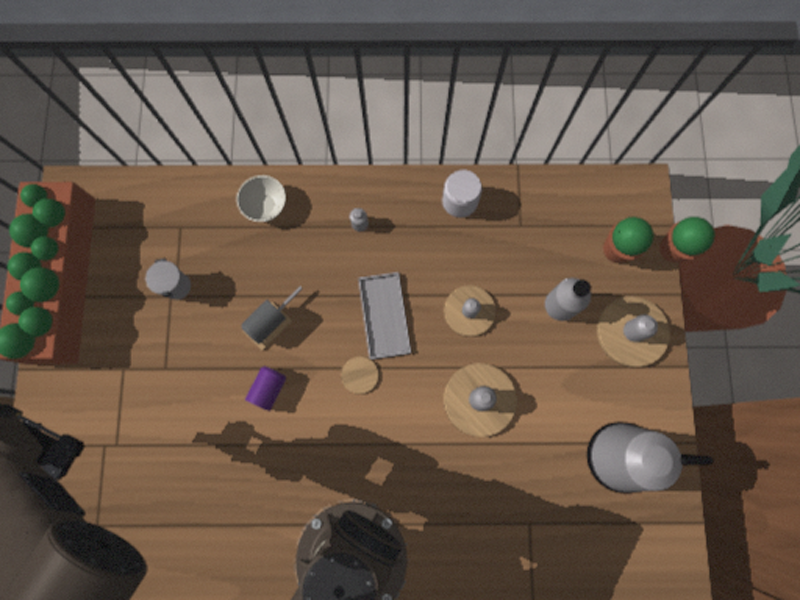

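View pics/scene0b.png

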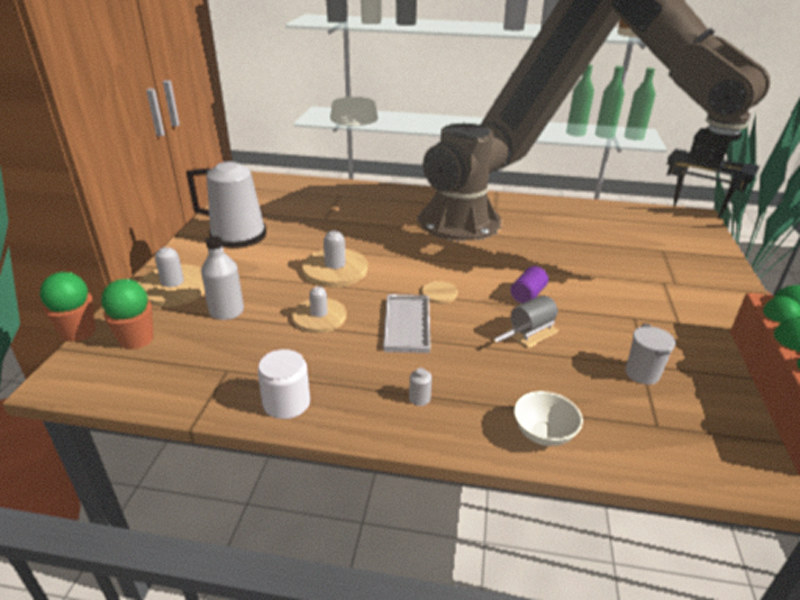

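The top view (800x600) shows:
- **Mate:** the grey cup in its cradle at (265,323), with the bombilla mouthpiece near (298,290). The purple look-alike at (265,388) stays where it is.
- **Tray:** (385,315).
- **Stands:** three candidates at (470,310), (480,398) and (634,330). The one at (470,310) has the smallest base and peg. I'll confirm it by measuring and with a crop.

```bash
python3 - <<'E'
from h import *
im=cv2.imread("pics/top0.png");c=camera_info("top")
hsv=cv2.cvtColor(im,cv2.COLOR_BGR2HSV)
k=1.5625
# stand base ellipses: wood lighter than table -> print rough colours
for n,(u,v) in dict(base=(452,310),base2=(455,415),coast=(360,375),table=(420,230),mate=(265,318),cupbottom=(256,330),stem=(292,296),tray=(385,300),traywall=(362,290)).items():
    print(n,hsv[int(v/k),int(u/k)],onz(c,u/k,v/k,14).round())
a=im[165:245,140:220];b=im[165:275,270:440]
cv2.imwrite("pics/c1.png",np.hstack([cv2.resize(a,(400,400),interpolation=2),cv2.resize(im[165:285,270:350],(400,600),interpolation=2)[:400]]))
E
```

```text
base [ 17  99 177] [ 564. -236.   14.]
base2 [ 16  99 159] [ 316. -238.   14.]
coast [ 16  96 148] [409. -16.  14.]
table [ 15 110 116] [ 766. -161.   14.]
mate [98 11 93] [547. 213.  14.]
cupbottom [135   6  80] [518. 233.  14.]
stem [176  13 138] [600. 150.  14.]
tray [150   4 143] [590. -75.  14.]
traywall [150   8  90] [614. -19.  14.]
```

View pics/c1.png

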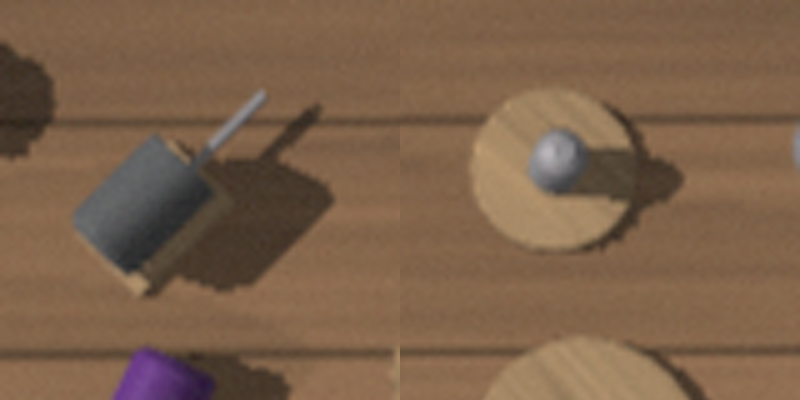

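The crop confirms the grey mate with its bombilla, tip at crop (264,95) and exit at (200,162). The small stand's base centre is at crop (552,169). Next I fit the geometry in code.

```bash
python3 - <<'E'
from h import *
im=cv2.imread("pics/top0.png");c=camera_info("top")
hsv=cv2.cvtColor(im,cv2.COLOR_BGR2HSV)
tip=onz(c,192.8,184,31);ex=onz(c,180,197.4,31);d=(ex-tip)
print("stem",tip.round(),ex.round(),np.linalg.norm(d),"m az",np.degrees(np.arctan2(-d[1],-d[0])))
for u,v in((75,215),(125,272),(155,135),(212,180)): print("mate corner",onz(c,u/5+140,v/5+165,54).round())
def comp(m,u,v):
    n,l=cv2.connectedComponents(m.astype(np.uint8));return (l==l[v,u]).astype(np.uint8)
w=(hsv[...,2]>140)&(hsv[...,1]>60)&(hsv[...,0]<25)
for name,(u,v,z) in dict(small=(289,198,14),big=(291,265,14),coast=(230,240,10)).items():
    cc,_=cv2.findContours(comp(w,u,v),0,2);p=max(cc,key=len)[:,0].astype(float)
    h=cv2.convexHull(p.astype(np.float32))[:,0]
    P=np.array([onz(c,a,b,z)[:2] for a,b in h],np.float32);print(name,cv2.minEnclosingCircle(P))
# tray
t=((hsv[...,1]<45)).astype(np.uint8);t[:170]=0;t[232:]=0;t[:,:222]=0;t[:,270:]=0
cc,_=cv2.findContours(t,0,2);p=max(cc,key=cv2.contourArea)[:,0]
P=np.array([onz(c,a,b,14)[:2] for a,b in p],np.float32);print("tray",cv2.minAreaRect(P),cv2.boxPoints(cv2.minAreaRect(P)))
print("peg",onz(c,(555-400)/5+270,160/5+165,72).round())
E
```

```text
stem [617. 125.  31.] [566. 171.  31.] 68.62240580890122 m az -42.09995763272649
mate corner [523. 256.  54.]
mate corner [481. 218.  54.]
mate corner [582. 200.  54.]
mate corner [548. 158.  54.]
small ((565.5764770507812, -274.0863952636719), 62.338375091552734)
big ((304.8669738769531, -124.59407806396484), 661.8628540039062)
coast ((304.93072509765625, -124.61922454833984), 663.6890258789062)
tray ((554.01171875, -72.00830078125), (202.11898803710938, 100.21817779541016), 8.233336448669434) [[ 446.818      -36.887886 ]
 [ 461.16968   -136.07312  ]
 [ 661.20544   -107.128716 ]
 [ 646.85376     -7.9434814]]
peg [ 558. -274.   72.]
```

Request:
move_arm([
  [[2.2,-2.8,0],[0,0,-1.1],1],
  [[2.2,-2.8,0],[0,0,-1.1],1],
  [[2.2,-2.8,0],[0,0,-1.1],1],
  [[2.2,-2.8,0],[0,0,-1.1],1],
  [[2.2,-2.8,0],[0,0,-1.1],1],
  [[2.2,-2.8,0],[0,0,-1.1],1],
  [[2.2,-2.8,0],[0,0,-1.1],1],
  [[2.2,-2.8,0],[0,0,-1.1],1],
  [[2.2,-2.8,0],[0,0,-1.1],1],
  [[2.2,-2.8,0],[0,0,-1.1],1],
])

```text
t: 1.1
eef_pos: [487.8, 283.7, 214.4]
tcp_rot: [-3.141, -0.0, 2.507]
ft_force: [-0.6, 0.9, 0.1]
opening: 1.0
grip_force: 0.0
```

Request:
move_arm([
  [[2.2,-2.8,0],[0,0,-1.1],0.6],
  [[2.2,-2.8,0],[0,0,-1.1],0.4],
  [[2.2,-2.8,0],[0,0,-1.1],0.4],
  [[2.2,-2.8,-1],[0,0,-1.1],0.4],
  [[1.0,-1.5,-2],[0,0,-1.1],0.4],
  [[0,0,0],[0,0,0],0.4],
])

```text
t: 1.7
eef_pos: [585.2, 155.9, 182.0]
tcp_rot: [-3.138, -0.002, 2.409]
ft_force: [-0.4, 0.0, -0.0]
opening: 0.552
grip_force: 0.0
```

```bash
python3 - <<'E'
from h import *
s=state();print(s["eef_pos"],s["tcp_rot"],s["joints"],s["opening"])
c=camera_info("wrist");im=read_camera("wrist");np.save("w1.npy",np.array([c["cam_to_world"]]));cv2.imwrite("pics/w1.png",im)
print(np.round(c["K"],1).tolist(),np.round(c["cam_to_world"],3).tolist())
cv2.imwrite("pics/w1b.png",cv2.resize(im,(800,600)))
E
```

```text
[585.20241069 155.9201341  182.03754028] [-3.13837369e+00 -2.42882040e-03  2.40876324e+00] [ 1.51431540e-01  4.98355755e-01  1.64290939e+00 -1.91772933e-04
  1.00435675e+00 -6.86436041e-01] 0.5515587469863618
[[269.6, 0.0, 252.1], [0.0, 269.6, 197.1], [0.0, 0.0, 1.0]] [[0.668, 0.719, 0.192, 530.788], [0.744, -0.645, -0.176, 205.451], [-0.003, 0.261, -0.965, 352.073], [0.0, 0.0, 0.0, 1.0]]
```

View pics/w1b.png

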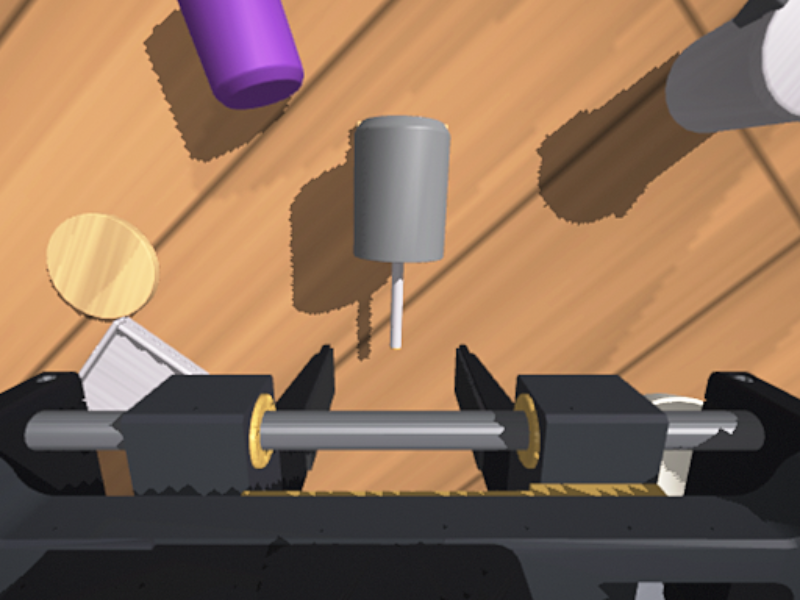

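The wrist view shows the mate with side edges at x=354 and 448 and its mouth at y≈262. The stem runs from (399,266) to the tip at (396,348).

```bash
python3 - <<'E'
from h import *
c=camera_info("wrist");im=cv2.imread("pics/w1.png")
k=1.5625
t=onz(c,396/k,348/k,31);e=onz(c,399/k,268/k,31);d=t-e
print("tip",t.round(1),"exit",e.round(1),np.linalg.norm(d),np.degrees(np.arctan2(d[1],d[0])))
a=onz(c,401.5/k,140/k,54);b=onz(c,400.5/k,240/k,54);m=b-a
print("axis",a.round(),b.round(),np.degrees(np.arctan2(m[1],m[0])))
print("rim top",onz(c,400/k,262/k,80).round(1),"bottom",onz(c,402/k,118/k,74).round(1))
E
```

```text
tip [621.  126.6  31. ] exit [573.6 172.1  31. ] 65.80361064460948 -43.79706069112549
axis [507. 233.  54.] [556. 189.  54.] -42.194545812560925
rim top [564.4 180.5  80. ] bottom [499.7 239.8  74. ]
```

Request:
move_arm([
  [[0.8,-0.6,-3],[0,0,0],0.35],
  [[0.8,-0.7,-3],[0,0,0],0.35],
  [[0,0,-3],[0,0,0],0.35],
  [[0,0,-3],[0,0,0],0.35],
  [[0,0,-2],[0,0,0],0.35],
  [[0,0,-1],[0,0,0],0.35],
  [[0,0,-0.8],[0,0,0],0.35],
  [[0,0,0],[0,0,0],0.35],
])

```text
t: 2.55
eef_pos: [601.1, 145.5, 26.7]
tcp_rot: [3.142, -0.0, 2.413]
ft_force: [0.2, 0.2, 0.1]
opening: 0.346
grip_force: 0.0
```

Request:
move_arm([
  [[0,0,0],[0,0,0],0],
  [[0,0,0],[0,0,0],0],
  [[0,0,0],[0,0,0],0],
  [[0,0,0],[0,0,0],0],
  [[0,0,0],[0,0,0],0],
])

```text
t: 3.05
eef_pos: [601.4, 145.0, 27.0]
tcp_rot: [3.141, 0.0, 2.412]
ft_force: [-0.2, 0.6, 0.8]
opening: 0.084
grip_force: 30.0
```

Request:
move_arm([
  [[0,0,0.3],[0,0,0],0],
  [[0.74,-0.68,0.2],[0,0,0],0],
  [[1.1,-1.0,0],[0,0,0],0],
  [[1.5,-1.4,0],[0,0,0],0],
  [[1.5,-1.4,0],[0,0,0],0],
  [[1.5,-1.4,0],[0,0,0],0],
  [[1.5,-1.4,0],[0,0,0],0],
  [[0,0,3],[0,0,0],0],
  [[0,0,3],[0,0,0],0],
  [[0,0,2],[0,0,0],0],
])

```text
t: 4.05
eef_pos: [680.9, 70.9, 113.5]
tcp_rot: [3.14, 0.001, 2.411]
ft_force: [-0.1, -0.3, 0.5]
opening: 0.085
grip_force: 30.0
```

```bash
python3 - <<'E'
from h import *
s=state();print(s["eef_pos"],s["tcp_rot"],s["joints"],s["opening"])
c=camera_info("wrist");im=read_camera("wrist")
cv2.imwrite("pics/w2b.png",cv2.resize(im,(800,600)))
E
```

```text
[680.89432693  70.88860869 113.52455499] [3.14036184e+00 1.36833984e-03 2.41089981e+00] [ 7.32785542e-03  6.76109606e-01  1.49908257e+00 -1.22867980e-05
  9.64560062e-01 -8.32769476e-01] 0.08546352148512244
```

View pics/w2b.png

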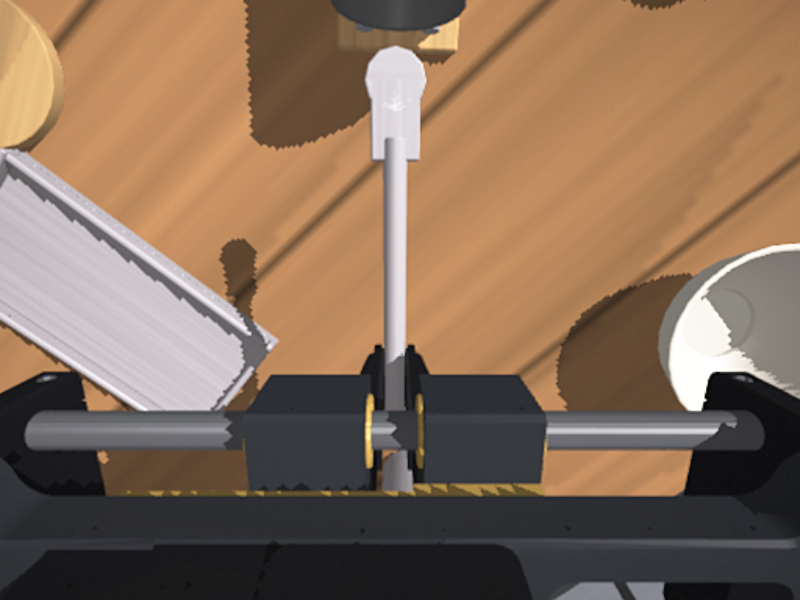

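The bombilla is clear of the cup, with its spoon end at (395,48) and the mate still in its cradle. Now I carry it to the tray.

Request:
move_arm([
  [[-0.95,-1.7,0],[0,0,6.3],0],
  [[-0.95,-1.7,0],[0,0,6.3],0],
  [[-0.95,-1.7,0],[0,0,6.3],0],
  [[-0.95,-1.7,0],[0,0,6.3],0],
  [[-0.95,-1.7,0],[0,0,6.3],0],
  [[-0.95,-1.7,0],[0,0,6.3],0],
  [[-0.95,-1.7,0],[0,0,6.3],0],
  [[-1.0,-1.7,0],[0,0,6.3],0],
  [[0,0,0],[0,0,0],0],
])

```text
t: 5.0
eef_pos: [602.6, -66.2, 111.2]
tcp_rot: [3.141, -0.001, -2.991]
ft_force: [0.9, 0.7, -0.6]
opening: 0.083
grip_force: 30.0
```

```bash
python3 - <<'E'
from h import *
s=state();print(s["eef_pos"],s["tcp_rot"],s["joints"],s["opening"])
c=camera_info("wrist");im=read_camera("wrist")
cv2.imwrite("pics/w3b.png",cv2.resize(im,(800,600)))
np.save("c3.npy",c["cam_to_world"])
E
```

```text
[602.57026148 -66.22910025 111.21178299] [ 3.14149500e+00 -7.46666305e-04 -2.99137458e+00] [-2.18316782e-01  5.82136281e-01  1.70994597e+00 -2.36729969e-04
  8.50242128e-01 -1.93917489e+00] 0.08252531887657275
```

View pics/w3b.png

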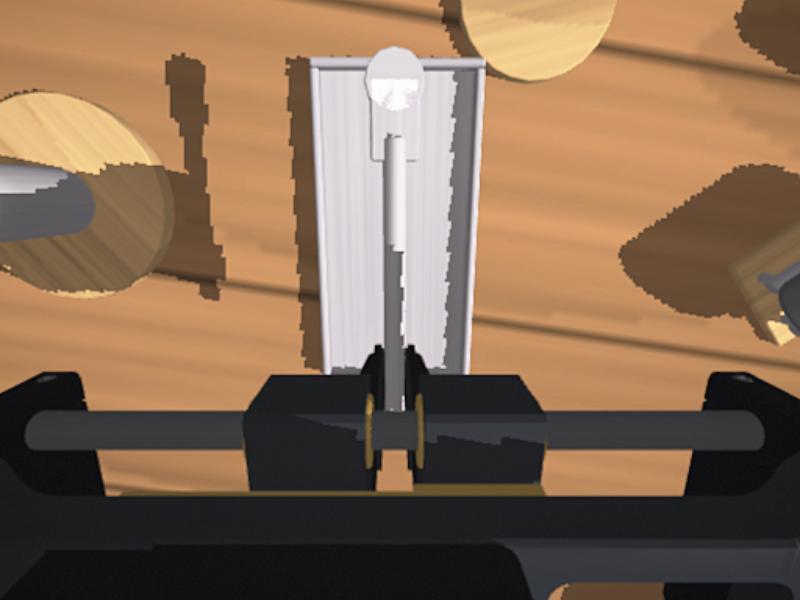

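The tray is aligned with the stem, its far corners at (312,60) and (484,60). The spoon end is at (395,48).

```bash
python3 - <<'E'
from h import *
c=camera_info("wrist");k=1.5625
A=onz(c,312/k,59/k,16);B=onz(c,485/k,60/k,16);print(A.round(),B.round(),np.linalg.norm(A-B))
yaw=state()["tcp_rot"][2];m=np.array([-np.cos(yaw),-np.sin(yaw),0]);print(m)
ctr=(A+B)/2+100*m;print("tray ctr",ctr.round())
for z in(100,108,115,122):
    p=onz(c,395/k,48/k,z);q=p-state()["eef_pos"];print(z,p.round(),"along",(q@m).round(1))
E
```

```text
[ 465. -132.   16.] [451. -36.  16.] 97.26994358048472
[0.98927676 0.14605303 0.        ]
tray ctr [557. -70.  16.]
100 [477. -84. 100.] along -127.6
108 [479. -83. 108.] along -125.2
115 [481. -83. 115.] along -123.1
122 [483. -83. 122.] along -121.1
```

Request:
move_arm([
  [[0.2,0.2,-3],[0,0,0],0],
  [[0,0,-3],[0,0,0],0],
  [[0,0,-2],[0,0,0],0],
  [[0,0,-1.2],[0,0,0],0],
  [[0,0,-0.8],[0,0,0],0],
  [[0,0,0],[0,0,0],0],
])

```text
t: 5.65
eef_pos: [605.1, -61.6, 11.0]
tcp_rot: [3.141, -0.001, -2.992]
ft_force: [0.0, 1.1, -0.4]
opening: 0.088
grip_force: 30.0
```

Request:
move_arm([
  [[0,-0.2,-0.2],[0,0,0],0],
  [[0,0,-0.1],[0,0,0],0],
  [[0,0,0],[0,0,0],0.3],
  [[0,0,0],[0,0,0],0.3],
  [[0,0,0],[0,0,0],0.35],
  [[0,0,1.5],[0,0,0],0.35],
  [[0,0,3],[0,0,0],0.35],
  [[0,0,4],[0,0,0],0.6],
  [[0,0,4],[0,0,0],1],
  [[0,0,2],[0,0,0],1],
])

```text
t: 6.65
eef_pos: [605.9, -63.9, 158.4]
tcp_rot: [-3.14, 0.005, -2.992]
ft_force: [0.1, -0.1, 0.1]
opening: 0.547
grip_force: 0.0
```

```bash
python3 - <<'E'
from h import *
from scipy.optimize import least_squares
s=state();print(s["eef_pos"],s["tcp_rot"],s["joints"],s["opening"])
cv2.imwrite("pics/w4.png",read_camera("wrist"));np.save("c4.npy",camera_info("wrist")["cam_to_world"])
cv2.imwrite("pics/w4b.png",cv2.resize(cv2.imread("pics/w4.png"),(800,600)))
E
```

```text
[605.94653621 -63.88321837 158.37485893] [-3.13995722  0.0045285  -2.99161596] [-2.13443590e-01  5.26505602e-01  1.66399146e+00  1.00013491e-04
  9.46281513e-01 -1.93427119e+00] 0.5466921326404267
```

View pics/w4b.png

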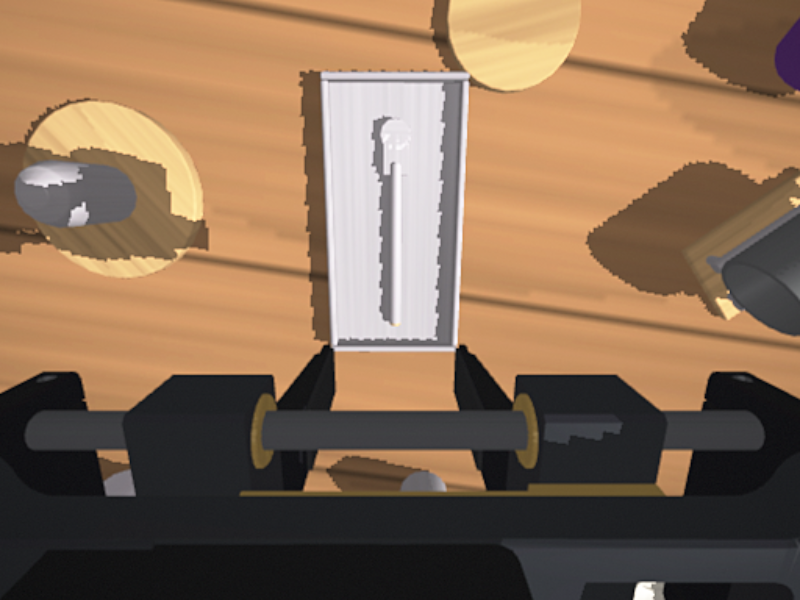

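The bombilla lies flat in the tray, spoon at (396,130) and mouthpiece at (396,325), and it has been let go. Next I re-yaw and tilt the tool for the mate. The grasp leans 35° towards the mouth, so the tool ends 35° below horizontal once the mate is inverted.

Request:
move_arm([
  [[-1.2,3.2,2],[0,0,-5.1],1],
  [[-1.2,3.2,2],[0,0,-5.1],1],
  [[-1.2,3.2,1],[0,0,-5.1],1],
  [[-1.2,3.2,0],[0,0,-5.1],1],
  [[-1.2,3.2,0],[0,0,-5.1],1],
  [[-1.2,3.2,0],[0,0,-5.1],1],
  [[-1.2,3.2,0],[0,0,-5.1],1],
  [[-1.2,3.2,0],[0,0,-5.1],1],
  [[-1.2,3.2,0],[0,0,-5.1],1],
  [[-1.3,3.0,0],[0,0,-5.1],1],
])

```text
t: 7.7
eef_pos: [483.3, 255.5, 204.4]
tcp_rot: [3.141, 0.0, 2.398]
ft_force: [0.5, -0.9, -0.2]
opening: 0.997
grip_force: 0.0
```

Request:
move_arm([
  [[0,0,0],[-3.38,-3.69,0],1],
  [[0,0,0],[-3.38,-3.69,0],1],
  [[0,0,0],[-3.38,-3.69,0],1],
  [[0,0,0],[-3.38,-3.69,0],1],
  [[0,0,0],[-3.38,-3.69,0],1],
  [[0,0,0],[-3.38,-3.69,0],1],
  [[0,0,0],[-3.38,-3.69,0],1],
  [[0,0,0],[0,0,0],1],
])

```text
t: 8.5
eef_pos: [483.0, 254.8, 203.4]
tcp_rot: [-3.139, 0.613, 2.404]
ft_force: [-0.0, -0.3, -0.1]
opening: 1.001
grip_force: 0.0
```

```bash
python3 - <<'E'
from h import *
from scipy.spatial.transform import Rotation as R
s=state();print(s["eef_pos"],s["joints"].round(3),s["opening"])
M=R.from_euler("xyz",s["tcp_rot"]).as_matrix();print(M.round(3))
# stand base from earlier view 4
K=camera_info("wrist");K["cam_to_world"]=np.load("c4.npy");k=1.5625
P=np.array([onz(K,u/k,v/k,14)[:2] for u,v in[(203,190),(100,100),(150,115),(190,155),(120,278),(80,272),(60,112),(180,245)]])
A=np.c_[2*P,np.ones(len(P))];x=np.linalg.lstsq(A,(P**2).sum(1),rcond=None)[0];print("stand",x[:2],np.sqrt(x[2]+x[:2]@x[:2]))
cv2.imwrite("pics/w5.png",read_camera("wrist"));np.save("c5.npy",camera_info("wrist")["cam_to_world"])
cv2.imwrite("pics/w5b.png",cv2.resize(cv2.imread("pics/w5.png"),(800,600)))
E
```

```text
[483.02247559 254.7575944  203.40769245] [ 0.647  0.413  1.896 -0.813  0.893  0.36 ] 1.001103856224569
[[-0.606  0.673  0.424]
 [ 0.55   0.739 -0.388]
 [-0.575 -0.002 -0.818]]
stand [ 566.15261508 -276.61926094] 63.112836645673895
```

View pics/w5b.png

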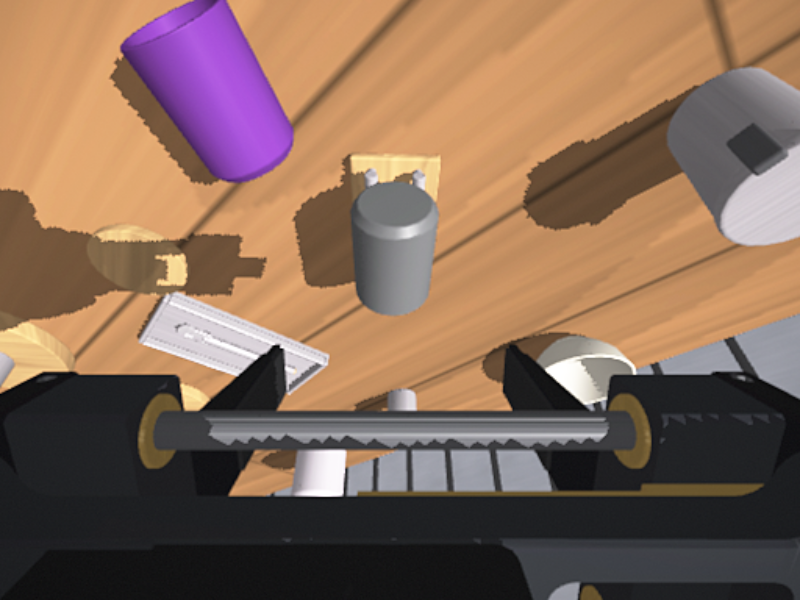

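The grey mate is centred between the fingers, its bottom disc at about (397,207). The purple look-alike is well clear at (210,90), and the bombilla is in the tray.

```bash
python3 - <<'E'
from h import *
c=camera_info("wrist");k=1.5625
b=onz(c,397/k,207/k,54);print("bottom",b)
m=np.array([.737,-.676,0]);z0=.574*m+[0,0,-.819]
g=b+36*m;t=g+19*z0;p=state()["eef_pos"]
pre=t-100*z0;print("tcp",t.round(1),"to pre",(pre-p).round(1)/10,"approach",(10*z0).round(2))
E
```

```text
bottom [503.73688982 238.96401011  54.        ]
tcp [538.3 207.3  38.4] to pre [ 1.26 -0.87 -8.33] approach [ 4.23 -3.88 -8.19]
```

Request:
move_arm([
  [[0.4,-0.3,-3],[0,0,0],1],
  [[0.4,-0.3,-3],[0,0,0],1],
  [[0.4,-0.3,-2.3],[0,0,0],1],
  [[1.06,-0.97,-2.05],[0,0,0],1],
  [[1.06,-0.97,-2.05],[0,0,0],1],
  [[1.06,-0.97,-2.05],[0,0,0],1],
  [[0.6,-0.5,-1.1],[0,0,0],1],
  [[0.45,-0.47,-0.95],[0,0,0],1],
  [[0,0,0],[0,0,0],1],
])

```text
t: 9.45
eef_pos: [542.1, 212.1, 45.6]
tcp_rot: [-3.129, 0.6, 2.401]
ft_force: [0.8, 0.0, 1.0]
opening: 1.0
grip_force: 0.0
```

Request:
move_arm([
  [[0,0,0],[0,0,0],1],
  [[-0.2,-0.4,-0.5],[0,0,0],1],
  [[0,0,0],[0,0,0],1],
])

```text
t: 9.75
eef_pos: [539.7, 210.5, 43.0]
tcp_rot: [-3.125, 0.596, 2.402]
ft_force: [0.0, 0.3, 0.4]
opening: 1.0
grip_force: 0.0
```

```bash
python3 - <<'E'
from h import *
s=state();print(s["joints"].round(3),s["eef_pos"])
E
```

```text
[ 0.511  0.688  1.958 -1.133  0.636  0.673] [539.70407732 210.45541528  42.99389419]
```

Request:
move_arm([
  [[0,0,0],[2.4,2.6,0],1],
  [[-0.2,-0.2,-0.4],[0.7,0.7,0],1],
  [[0,0,0],[0,0,0],1],
  [[0,0,0],[0,0,0],1],
])

```text
t: 10.15
eef_pos: [537.8, 208.1, 38.6]
tcp_rot: [-3.125, 0.518, 2.401]
ft_force: [-0.2, -0.4, 0.3]
opening: 0.999
grip_force: 0.0
```

```bash
cat > st.py <<'E'
from h import *
from scipy.spatial.transform import Rotation as R
s=state();M=R.from_euler("xyz",s["tcp_rot"]).as_matrix();print(s["joints"].round(3),s["eef_pos"].round(1));print(M.round(3))
g=s["eef_pos"]-19*M[:,2];d=g-[503,239.3,54];print("grasp",g.round(1),"along",d@[.737,-.676,0],"lat",d@[.676,.737,0],"tool z tilt",np.degrees(np.arcsin(-M[2,2])))
E
python3 st.py
```

```text
[ 0.477  0.677  1.954 -1.02   0.585  0.543] [537.8 208.1  38.6]
[[-0.641  0.681  0.355]
 [ 0.586  0.732 -0.346]
 [-0.495 -0.014 -0.869]]
grasp [531.1 214.7  55.1] along 37.32251724864249 lat 0.8218040761904548 tool z tilt 60.290829511540466
```

Request:
move_arm([
  [[0,0,0],[0,0,0],0.6],
  [[0,0,0],[0,0,0],0.5],
  [[0,0,0],[0,0,0],0.4],
  [[0,0,0],[0,0,0],0.3],
  [[0,0,0],[0,0,0],0.3],
  [[0,0,0],[0,0,0],0.3],
  [[0,0,0],[0,0,0],0.3],
])

```text
t: 10.85
eef_pos: [535.4, 205.4, 38.6]
tcp_rot: [-3.118, 0.519, 2.401]
ft_force: [-11.8, -11.2, 9.9]
opening: 0.674
grip_force: 30.0
```

Request:
move_arm([
  [[0.0,0.0,0.5],[0,0,0],0.3],
  [[0,0,1.5],[0,0,0],0.3],
  [[0,0,2.5],[0,0,0],0.3],
  [[0,0,3],[0,0,0],0.3],
  [[0,0,3],[0,0,0],0.3],
  [[0,0,3],[0,0,0],0.3],
  [[0,0,2],[0,0,0],0.3],
  [[0,0,0],[0,0,0],0.3],
])

```text
t: 11.65
eef_pos: [538.8, 208.9, 196.2]
tcp_rot: [-3.131, 0.519, 2.399]
ft_force: [0.3, 0.3, -3.1]
opening: 0.67
grip_force: 30.0
```

Request:
move_arm([
  [[0.1,-2.3,0],[4.04,4.44,0],0.3],
  [[0.1,-2.3,0],[4.04,4.44,0],0.3],
  [[0.1,-2.3,0],[4.04,4.44,0],0.3],
  [[0.1,-2.3,0],[4.04,4.44,0],0.3],
  [[0.1,-2.3,0],[4.04,4.44,0],0.3],
  [[0.1,-2.3,0],[4.04,4.44,0],0.3],
  [[0.1,-2.3,0],[4.04,4.44,0],0.3],
  [[0.1,-2.3,0],[4.04,4.44,0],0.3],
])

```text
t: 12.45
eef_pos: [545.7, 23.1, 192.5]
tcp_rot: [-3.123, -0.325, 2.4]
ft_force: [-0.7, 0.5, -2.8]
opening: 0.666
grip_force: 30.0
```

```bash
python3 st.py
```

```text
[-0.16   0.512  1.628  0.168  1.289 -1.062] [545.7  23.1 192.5]
[[-0.698  0.671 -0.248]
 [ 0.64   0.741  0.202]
 [ 0.32  -0.018 -0.947]]
grasp [550.4  19.2 210.5] along 183.74239822353422 lat -130.1358946035384 tool z tilt 71.32144710098333
```

Request:
move_arm([
  [[0.1,-2.5,0],[4.04,4.44,0],0.3],
  [[0.1,-2.5,0],[4.04,4.44,0],0.3],
  [[0.1,-2.5,0],[4.04,4.44,0],0.3],
  [[0.1,-2.5,0],[4.04,4.44,0],0.3],
  [[0.1,-2.5,0],[4.04,4.44,0],0.3],
  [[0.1,-2.5,0],[4.04,4.44,0],0.3],
  [[0.1,-2.5,0],[4.04,4.44,0],0.3],
  [[0,0,0],[0,0,0],0.3],
])

```text
t: 13.25
eef_pos: [552.3, -153.9, 188.8]
tcp_rot: [-3.112, -1.062, 2.387]
ft_force: [0.8, -0.2, -2.6]
opening: 0.673
grip_force: 30.0
```

Request:
move_arm([
  [[0,-2.4,0],[0,0,6.4],0.3],
  [[0,-2.4,0],[0,0,6.4],0.3],
  [[0,-2.4,0],[0,0,6.4],0.3],
  [[0,-2.4,0],[0,0,6.4],0.3],
  [[0,-2.4,0],[0,0,6.4],0.3],
  [[0,0,0],[0,0,0],0.3],
  [[0,0,0],[0,0,0],0.3],
])

```text
t: 13.95
eef_pos: [553.0, -269.6, 192.7]
tcp_rot: [-3.12, -1.055, 2.954]
ft_force: [-0.3, 0.5, -1.5]
opening: 0.669
grip_force: 30.0
```

```bash
python3 st.py; python3 - <<'E'
from h import *
for n in("scene","wrist","top"):cv2.imwrite(f"pics/{n}6.png",read_camera(n))
a=cv2.imread("pics/scene6.png")[110:240,150:300];w=cv2.imread("pics/wrist6.png")
cv2.imwrite("pics/v6.png",np.hstack([cv2.resize(a,(400,347)),cv2.resize(w,(400,347))]))
E
```

```text
[-0.451  0.965  1.017 -0.305  2.173 -1.881] [ 553.  -269.6  192.7]
[[-0.485  0.168 -0.858]
 [ 0.092  0.986  0.141]
 [ 0.87  -0.011 -0.493]]
grasp [ 569.3 -272.3  202.1] along 394.6751662735546 lat -332.22741759355625 tool z tilt 29.566791391502917
```

View pics/v6.png

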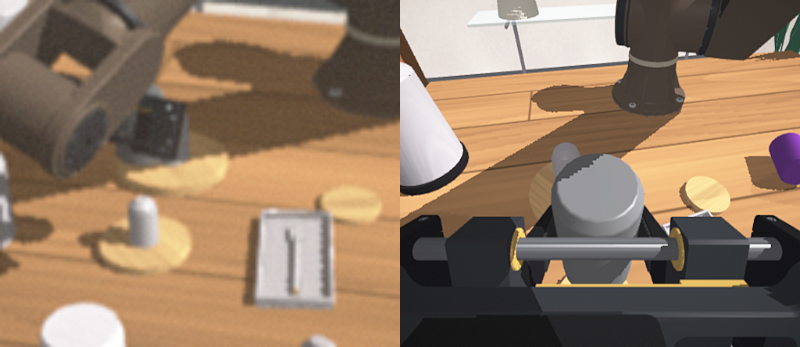

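The mate is held inverted with its bottom up, at right-half (598,195), above the stand, and the peg is free at left-half (143,220). Now the residuals.

```bash
cat > ax.py <<'E'
from h import *
from scipy.spatial.transform import Rotation as R
M0=R.from_euler("xyz",[-3.118,.519,2.401]).as_matrix();y=M0[:,1];m=np.cross([0,0,1],y);m=-m if m[0]<0 else m;m/=np.linalg.norm(m)
s=state();M=R.from_euler("xyz",s["tcp_rot"]).as_matrix()
a=M@M0.T@m
g0=np.array([535.4,205.4,38.6])-19*M0[:,2]; al=(g0-[503,239.3,54])@m
# mate axis point relative to tool: axis passes z=54 under/over grasp
off=M0.T@np.array([0,0,54-g0[2]])
g=s["eef_pos"]-19*M[:,2]; rim=g+M@off+(88-al)*a
print("m az",np.degrees(np.arctan2(m[1],m[0])),"al",al,"axis",a.round(3),"rim",rim.round(1))
c=np.cross(a,[0,0,-1]);print("fix rotvec deg",np.degrees(c).round(2),"shift cm",((np.array([566,-275,14])-rim)/10).round(2))
E
python3 ax.py; python3 - <<'E'
from h import *
c=camera_info("wrist")
# wrist image: bottom disc outline (800-wide coordinates from half-scale view)
im=cv2.imread("pics/wrist6.png")
s=camera_info("scene");i=cv2.imread("pics/scene6.png")
print("expected peg top px scene",proj(s,[566,-275,80]),"top",proj(camera_info("top"),[566,-275,72]))
g=cv2.cvtColor(i,cv2.COLOR_BGR2HSV);x=g[180:206,195:213];
m=(x[...,1]<50).astype(np.uint8);n,l,st,ce=cv2.connectedComponentsWithStats(m);j=1+st[1:,4].argmax();print("peg blob",st[j]+[195,180,0,0,0],ce[j]+[195,180])
E
```

```text
m az -43.10341621459496 al 37.39418736063734 axis [-0.004 -0.01  -1.   ] rim [ 567.9 -273.1  152.2]
fix rotvec deg [ 0.57 -0.25  0.  ] shift cm [ -0.19  -0.19 -13.82]
expected peg top px scene [203.7533139  184.89662438] top [301.32029331 194.80462205]
peg blob [198 183  12  20 182] [203.57692308 192.83516484]
```

```bash
python3 - <<'E'
from h import *
from scipy.spatial import ConvexHull
i=cv2.imread("pics/top0.png");c=camera_info("top")
print("obs col 301 V,S:",[(v,*cv2.cvtColor(i,cv2.COLOR_BGR2HSV)[v,301,1:]) for v in range(178,219,1)])
ts=np.linspace(0,6.28,60)
P=np.array([proj(c,[566+r*np.cos(t),-275+r*np.sin(t),z]) for r,z in((20,14),(20,64),(16,72),(10,78),(62,14)) for t in ts])
print("pred peg rows",P[:240,1].min(),P[:240,1].max(),"cols",P[:240,0].min(),P[:240,0].max(),"base rows",P[240:,1].min(),P[240:,1].max(),"cols",P[240:,0].min(),P[240:,0].max())
E
```

```text
obs col 301 V,S: [(178, np.uint8(106), np.uint8(127)), (179, np.uint8(112), np.uint8(123)), (180, np.uint8(110), np.uint8(128)), (181, np.uint8(108), np.uint8(134)), (182, np.uint8(102), np.uint8(142)), (183, np.uint8(104), np.uint8(149)), (184, np.uint8(101), np.uint8(151)), (185, np.uint8(100), np.uint8(151)), (186, np.uint8(94), np.uint8(160)), (187, np.uint8(97), np.uint8(161)), (188, np.uint8(99), np.uint8(163)), (189, np.uint8(98), np.uint8(162)), (190, np.uint8(83), np.uint8(139)), (191, np.uint8(21), np.uint8(132)), (192, np.uint8(7), np.uint8(146)), (193, np.uint8(5), np.uint8(147)), (194, np.uint8(4), np.uint8(141)), (195, np.uint8(7), np.uint8(143)), (196, np.uint8(3), np.uint8(149)), (197, np.uint8(5), np.uint8(151)), (198, np.uint8(7), np.uint8(139)), (199, np.uint8(8), np.uint8(128)), (200, np.uint8(8), np.uint8(102)), (201, np.uint8(3), np.uint8(84)), (202, np.uint8(10), np.uint8(74)), (203, np.uint8(49), np.uint8(78)), (204, np.uint8(96), np.uint8(136)), (205, np.uint8(100), np.uint8(168)), (206, np.uint8(99), np.uint8(165)), (207, np.uint8(100), np.uint8(168)), (208, np.uint8(98), np.uint8(171)), (209, np.uint8(95), np.uint8(171)), (210, np.uint8(98), np.uint8(169)), (211, np.uint8(97), np.uint8(169)), (212, np.uint8(96), np.uint8(170)), (213, np.uint8(99), np.uint8(170)), (214, np.uint8(98), np.uint8(146)), (215, np.uint8(102), np.uint8(122)), (216, np.uint8(114), np.uint8(128)), (217, np.uint8(109), np.uint8(126)), (218, np.uint8(110), np.uint8(127))]
pred peg rows 189.87024071725148 203.1240229739625 cols 294.3260225559212 306.582223680321 base rows 181.85376708533965 214.19902459894965 cols 283.1656073241122 316.1310743977382
```

Request:
move_arm([
  [[-0.2,-0.2,-1.5],[0.6,-0.25,0],0.3],
  [[0,0,-2],[0,0,0],0.3],
  [[0,0,-1],[0,0,0],0.3],
  [[0,0,0],[0,0,0],0.3],
  [[0,0,0],[0,0,0],0.3],
])

```text
t: 14.6
eef_pos: [551.0, -272.7, 148.3]
tcp_rot: [3.14, -1.053, 2.977]
ft_force: [-0.1, -0.1, -1.6]
opening: 0.671
grip_force: 30.0
```

```bash
python3 ax.py
```

```text
m az -43.10341621459496 al 37.39418736063734 axis [-0.001  0.001 -1.   ] rim [ 566.2 -275.1  107.1]
fix rotvec deg [-0.06 -0.04 -0.  ] shift cm [-0.02  0.01 -9.31]
```

Request:
move_arm([
  [[0,0,-1.5],[0,0,0],0.3],
  [[0,0,-1.5],[0,0,0],0.3],
  [[0,0,-1.5],[0,0,0],0.3],
  [[0,0,-1.5],[0,0,0],0.3],
  [[0,0,-1],[0,0,0],0.3],
  [[0,0,-0.8],[0,0,0],0.3],
  [[0,0,0],[0,0,0],0.3],
])

```text
t: 15.3
eef_pos: [550.7, -272.5, 69.4]
tcp_rot: [3.139, -1.053, 2.978]
ft_force: [-0.7, -1.0, -2.3]
opening: 0.669
grip_force: 30.0
```

```bash
python3 ax.py;python3 st.py
```

```text
m az -43.10341621459496 al 37.39418736063734 axis [-0.001  0.002 -1.   ] rim [ 565.8 -275.    28.2]
fix rotvec deg [-0.09 -0.08 -0.  ] shift cm [ 0.02  0.   -1.42]
[-0.457  1.094  1.059 -0.278  2.008 -1.839] [ 550.7 -272.5   69.4]
[[-0.488  0.165 -0.857]
 [ 0.081  0.986  0.144]
 [ 0.869  0.001 -0.495]]
grasp [ 567.  -275.3   78.8] along 395.0262421971451 lat -335.9920205705136 tool z tilt 29.648889901141242
```

Request:
move_arm([
  [[0,0,-0.5],[0,0,0],0.3],
  [[0,0,-0.4],[0,0,0],0.3],
  [[0,0,-0.2],[0,0,0],0.3],
  [[0,0,0],[0,0,0],0.3],
])

```text
t: 15.7
eef_pos: [551.0, -272.7, 59.6]
tcp_rot: [3.14, -1.052, 2.977]
ft_force: [0.3, -0.1, -1.9]
opening: 0.669
grip_force: 30.0
```

Request:
move_arm([
  [[0,0,-0.1],[0,0,0],0.3],
  [[0,0,-0.1],[0,0,0],0.3],
  [[0,0,0],[0,0,0],0.3],
])

```text
t: 16.0
eef_pos: [551.0, -272.7, 57.6]
tcp_rot: [3.14, -1.052, 2.977]
ft_force: [-0.2, 0.5, -1.8]
opening: 0.667
grip_force: 30.0
```

Still no contact, so I continue in 1 mm steps.

Request:
move_arm([
  [[0,0,-0.1],[0,0,0],0.3],
  [[0,0,-0.1],[0,0,0],0.3],
  [[0,0,0],[0,0,0],0.3],
])

```text
t: 16.3
eef_pos: [551.0, -272.7, 55.5]
tcp_rot: [3.14, -1.052, 2.977]
ft_force: [-0.6, -0.2, -2.0]
opening: 0.67
grip_force: 30.0
```

Request:
move_arm([
  [[0,0,-0.1],[0,0,0],0.3],
  [[0,0,-0.1],[0,0,0],0.3],
  [[0,0,0],[0,0,0],0.3],
])

```text
t: 16.6
eef_pos: [550.9, -272.7, 53.5]
tcp_rot: [3.14, -1.052, 2.977]
ft_force: [-0.5, -0.6, -2.2]
opening: 0.671
grip_force: 30.0
```

Request:
move_arm([
  [[0,0,-0.1],[0,0,0],0.3],
  [[0,0,0],[0,0,0],0.3],
])

```text
t: 16.8
eef_pos: [551.1, -272.7, 53.2]
tcp_rot: [3.14, -1.052, 2.976]
ft_force: [1.7, -0.2, 3.9]
opening: 0.67
grip_force: 30.0
```

Request:
move_arm([
  [[0,0,-0.1],[0,0,0],0.3],
  [[0,0,0],[0,0,0],0.3],
])

```text
t: 17.0
eef_pos: [551.3, -272.8, 53.1]
tcp_rot: [3.141, -1.052, 2.976]
ft_force: [2.1, -2.0, 8.3]
opening: 0.669
grip_force: 30.0
```

Contact felt (+10 N change). I release and back out along the tool axis.

Request:
move_arm([
  [[0,0,0.05],[0,0,0],0.75],
  [[0,0,0],[0,0,0],0.85],
  [[0,0,0],[0,0,0],1],
  [[0,0,0],[0,0,0],1],
  [[0,0,0],[0,0,0],1],
])

```text
t: 17.5
eef_pos: [550.9, -272.7, 52.0]
tcp_rot: [3.14, -1.052, 2.977]
ft_force: [-0.3, -0.1, 0.7]
opening: 0.985
grip_force: 0.0
```

Request:
move_arm([
  [[0.86,-0.14,0.5],[0,0,0],1],
  [[1.3,-0.21,0.75],[0,0,0],1],
  [[1.7,-0.29,1.0],[0,0,0],1],
  [[1.7,-0.29,1.0],[0,0,0],1],
  [[1.7,-0.29,1.0],[0,0,0],1],
  [[1.0,-0.15,2],[0,0,0],1],
  [[0,0,3],[0,0,0],1],
  [[0,0,3],[0,0,0],1],
  [[0,0,0],[0,0,0],1],
])

```text
t: 18.4
eef_pos: [634.4, -286.7, 179.0]
tcp_rot: [-3.139, -1.046, 2.973]
ft_force: [0.2, -0.2, -0.5]
opening: 0.999
grip_force: 0.0
```

```bash
python3 - <<'E'
from h import *
s=state();print(s["eef_pos"],s["joints"].round(2))
a=read_camera("scene")[110:240,150:300];w=read_camera("wrist");t=read_camera("top")
cv2.imwrite("pics/v7.png",np.hstack([cv2.resize(a,(400,347)),cv2.resize(w,(400,347))]))
E
```

```text
[ 634.36864144 -286.67926291  178.96017881] [-0.43  1.13  0.66 -0.33  2.36 -1.94]
```

View pics/v7.png

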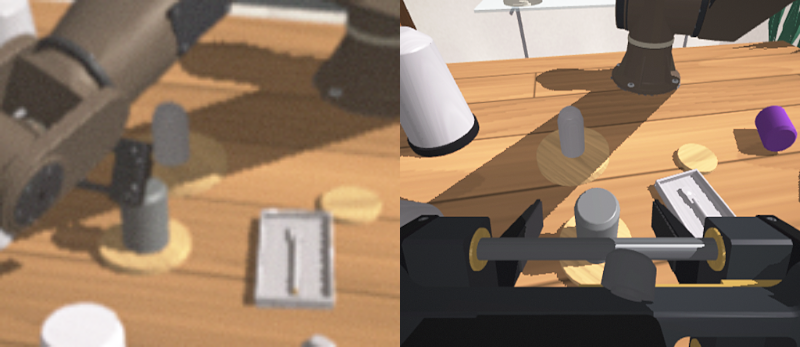

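The mate stands inverted and upright on the small stand, at left-half (145,215), and the bombilla lies in the tray at (293,262). The arm is clear, so I hand in.

```bash
python3 -c "
from cell import env
print(env.job_done())"
```

```text
the job is handed in; nothing more can be done
None
```

I laid the bombilla flat in the tray and set the mate upside down over the peg of the smallest stand, upright with its rim on the base in the final pictures; the job is handed in, but no verdict came back.

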